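# Seat a cart battery and switch on its charging bay

## Task

Push the blue battery pack fully home in its charger bay and lean on it with a fingertip at about 12 N for half a second, then push the raised, white-marked end of that bay's rocker switch over to on and keep it pressed down at about 12 N for a second, with the same closed fingertips. Never push the pack or a switch harder than 22 N, do not switch the bay on before the pack is home, and leave the grey pack and its switch, the mouse, gel bottle, stapler and mug as they are.

Things in the scene. Friction and masses are not known exactly. Their poses are not given: they have to be found in the camera images.
- charger: white two-bay battery charger, fixed, 230 deep x 220 wide x 62 mm high. Origin on its underside, mid-width, below the connector faces; +x the way packs slide in (to the raised rear housing, x 8 to 80 mm), +y to the left bay, +z up. Bays along x at y = 50 and -50 mm: floor 12 mm above the table, 74 mm wide, rails 20 mm above the floor, from x = -150 mm
- pack_blue_center (a point): centre of the blue battery pack with a white band, loose, 0.25 to 0.5 kg (slides at 1 to 3 N on nylon runners), 80 (along the bay) x 70 x 48 mm, on the floor of either bay, 20 to 45 mm short of home. Axes of the charger; its rear face, to push, is 40 mm behind this point (-x). Home: centre at charger x = -40 mm
- pack_grey_center (a point): centre of the grey pack with a black band, same size, in the other bay; to be left as it is
- seat_left (a point): centre of the face of the left bay's black connector, 36 mm above the table, which the pack's front face meets at home; sprung, about 5 N per mm, 6 mm of travel; axes of the charger
- seat_right (a point): the same for the right bay
- press_left (a point): point on the flat housing top (62 mm above the table) straight below the spot to press on the left bay's rocker: near the white-marked, raised end of the orange paddle (50 mm along charger x, 34 wide), which pivots 20 mm beyond in +x. Its insert is depth-adjustable and not measured: the paddle's face over this point is 17 to 40 mm above it when off, to be found by touch
- press_right (a point): the same for the right bay's rocker
- rocker_left (a joint): angle of the left bay's rocker: 0 off, 0.4 rad on. Over-centre: some 5 to 9 N on the raised end tips it past 0.2 after 4 to 7 mm, it snaps away from the finger, which meets it on its stop 1 to 4 mm lower; the insert then yields on its gasket, about 1 mm per 7 N, 8 mm at most
- rocker_right (a joint): the same for the right bay's rocker
- mouse: black computer mouse, 100 x 60 x 33 mm; origin on its underside; a bystander, not to be moved
- mug: blue mug, 80 mm across, 95 mm high; origin on its underside; a bystander, not to be moved
- sanitizer: clear hand-gel bottle, 60 mm across, 160 mm high; origin on its underside; a bystander, not to be moved
- stapler: red and black stapler, 140 x 36 x 44 mm; origin on its underside; a bystander, not to be moved
Mind the look-alikes: they are no part of the job. Of the things shaped like the part that bears pack_blue_center, the blue one is meant.

How it is judged:
By the outcome, as a careful person would: the job done as asked, in the order asked, and still so for the second after the job is handed in, with the robot touching nothing.
It also fails if it takes over 58 s, if anything falls off the work surface, if the arm or the gripper's body presses on something with over 40 N, if the wrist force passes 120 N, or if a joint passes its speed limit or range.

## Robot

A 7-joint arm with a two-finger parallel gripper is mounted at the origin on the work surface. World frame = base frame: x ahead of the robot, y to its left, z up, the work surface at z = 0. Lengths are in m, angles in rad, forces in N, time in s.
With the tool pointing down it reaches from about 0.4 to 0.875 m from the base axis. Payload 6.5 kg.
Tool frame: the origin (TCP) lies midway between the tips of the shut fingers; the grasp point (between the pads) lies 19 mm behind it; z points along the fingers, y is the line along which they close (so a half turn about z gives the same grasp; the last joint's range is limited). The gripper opens to 88 mm and grips with 3 to 60 N. Pads are 18 mm wide; open, the fingers measure 123 mm over their backs; the gripper's body (75 mm by 187 mm) begins 45 mm behind the grasp point.
Start: joints at [1.243, 0.536, -0.004, 1.538, 0.003, 1.067, -0.071], TCP at [0.168, -0.628, 0.239] pointing down, gripper open.
Joint ranges: [-2.7, 2.7], [-0.37, 2.16], [-1.27, 1.26], [0.24, 2.4], [-1.31, 4.45], [0.19, 1.91], [-2.76, 2.76]. Speed limits (rad/s): [2.39, 2.39, 3.14, 3.14, 3.14, 3.14, 3.14].

## Interface

Orientations are given as a unit quaternion [w, x, y, z].
In Python, from plant import bot, vision gives the robot as it stands.
- The arm moves only by the tool step_arm, never from a script. Its argument "increments" is a list of rows, each a list of 3 entries, a list of its own where there are three numbers: the shift along the tool's x, y, z in cm, then the turn, a rotation vector about the tool's x, y, z in degrees, then the gripper's target within -1 to 1 (shut at 1, half-way at 0, fully open at -1). A call has 1 to 10 rows; each row is the pose to reach, as a shift and turn from the pose commanded when the call began, along the tool's axes at that moment; what a row does not reach only later rows make up. A row lasts 1/8 s, in which the tool goes at most 62.5 mm and 10.7 degrees, less where a joint would pass 70% of its speed; a pose out of reach is approached as far as the arm can. A call with a gripper value outside its range is refused whole. The fingers move at their own pace and stop on an object; the grip force is fixed at half the most. Time passes only in rows, so rows that repeat a pose let the fingers close. It gives the time, the measured TCP pose, the force, the opening and the grip force at its end, in the units of the state.
- bot.get_obs(): the state, without advancing time (a new reading comes with each control period).
- vision.get_image(name): name is "scene" or "top" or "wrist"; returns a dict with "pixels" (420x560x3 uint8, blue, green, red), "depth" (420x560 float32, m along the optical axis (not along the pixel's ray), 0 where there is no reading), "K" (3x3 intrinsics, pixels), "R" (3x3) and "t" (3): a world point X has camera coordinates R X + t. Camera axes: x right, y down, z forward; pixel columns grow to the right and rows downward; lengths in m; the calibration is good to about 2 mm. A picture is of the moment at which its call begins.
- bot.finish_job(): hands the job in; it is judged then, once.
Trained networks look in a picture, given as the dict that the camera call returned (one of the last four; its "shot" number tells which), for a name from the list of things; names that differ only in an ending like _2 or _b are one class to them, and where a whole thing is asked for, a point or a joint stands for the part that bears it (a point fixed in the world has none). Each returns a list of dicts, best first, with "score" (0 to 1); they miss things now and then, are a little off and sometimes report something else, mostly with a low value. They report only what shows in the picture. A call takes as long as a camera call. They do not tell look-alikes from the thing itself.
- vision.look_for(name, picture): "point" ([column, row] as shares, 0 to 1, of the picture: columns of its width, rows of its height, amid what is visible of it).
The state is a dict: "clock": time; "q": joint angles; "dq": joint speeds; "tau": joint torques, N m; "tcp_pos": TCP position; "ee_rot": TCP orientation; "wrist_force": force on the tool from outside, world axes, zero at the start; "wrist_torque": the same for the moment, N m; "gripper_width": opening from 0.0 (shut) to 1.0 (fully open); "grip_force": force on a finger pad.
Only numpy, scipy, OpenCV 4.12 (cv2) and the standard library are available. Lean on these libraries where they do the work, as an engineer would, in place of code of your own. Each camera call takes 0.05 s, during which the arm holds its last target. There are 200 camera calls.

## Working session

There is one attempt and no reset: what is moved stays moved. The work goes in short steps, Python scripts to look and compute and a tool call to move; the robot and the scene stay as the last step left them, time stands still between calls to the robot, and variables do not carry over. Pictures are saved under pics/ and viewed, at most 10 in all, crops included, and the job is handed in when it is done.

Besides the shell and the picture viewer there is one more tool, called after "Emit:" as a command line: name --argument value ..., lists and objects as JSON in quotes. step_arm: Moves the arm, as the interface text tells. Its arguments: {"type":"object","properties":{"increments":{"type":"array","items":{"type":"array"}}},"required":["increments"]}

```bash
mkdir -p pics; cat > h.py <<'E'
import numpy as np, cv2
from plant import bot, vision
def world(p,c,r,w=2):
    r=int(round(r));c=int(round(c))
    d=p["depth"][max(r-w,0):r+w+1,max(c-w,0):c+w+1]; d=d[d>0]
    if d.size==0: return None
    z=np.median(d); x=np.linalg.inv(p["K"])@[c,r,1]*z
    return p["R"].T@(x-p["t"])
def cloud(p):
    h,w=p["depth"].shape; v,u=np.mgrid[:h,:w]; z=p["depth"]
    x=np.stack([u*z,v*z,z],-1)@np.linalg.inv(p["K"]).T
    return (x-p["t"])@p["R"]
E
python3 - <<'E'
from h import *
np.set_printoptions(precision=4,suppress=True)
o=bot.get_obs();print(o["clock"],o["tcp_pos"],o["ee_rot"],o["wrist_force"])
for n in ["top","scene"]:
    p=vision.get_image(n); cv2.imwrite(f"pics/{n}0.png",p["pixels"]); np.savez(f"{n}0.npz",**{k:p[k] for k in["pixels","depth","K","R","t"]})
    for t in ["charger","pack_blue_center","pack_grey_center","seat_left","seat_right","press_left","press_right","mouse","mug","sanitizer","stapler"]:
        for f in vision.look_for(t,p)[:3]:
            c,r=f["point"][0]*560,f["point"][1]*420
            print(n,t,round(f["score"],2),round(c),round(r),world(p,c,r))
E
```

```text
0.0 [ 0.1681 -0.6273  0.2378] [-0.0008  0.9914  0.1306 -0.0002] [-0.0933 -0.2841 -0.3495]
top charger 0.89 310 182 [ 0.5747 -0.0703  0.0339]
top pack_blue_center 0.94 326 202 [ 0.5175 -0.1127  0.0621]
top pack_blue_center 0.76 278 263 [0.3502 0.0129 0.0486]
top pack_blue_center 0.61 330 275 [ 0.3216 -0.1279  0.0501]
top pack_grey_center 0.68 289 193 [ 0.5396 -0.0123  0.0619]
top seat_left 0.56 309 182 [ 0.5746 -0.0676  0.0334]
top seat_right 0.73 307 184 [ 0.569  -0.0622  0.033 ]
top seat_right 0.62 418 186 [ 0.5587 -0.3413  0.1261]
top press_left 0.91 308 186 [ 0.5635 -0.0651  0.0325]
top press_right 0.94 307 186 [ 0.5634 -0.0623  0.0327]
top mouse 0.78 430 229 [ 0.4525 -0.4028  0.0338]
top mouse 0.53 308 181 [ 0.5774 -0.0648  0.0334]
top mug 0.71 151 188 [0.5504 0.378  0.0051]
top sanitizer 0.94 417 186 [ 0.559  -0.3396  0.1232]
top sanitizer 0.7 288 197 [ 0.5288 -0.0098  0.0601]
top stapler 0.55 141 228 [0.4357 0.3886 0.0451]
top stapler 0.55 334 160 [ 0.6288 -0.1301  0.0834]
top stapler 0.41 309 186 [ 0.5636 -0.0679  0.0325]
scene charger 0.55 273 258 [ 0.6393 -0.096   0.0633]
scene pack_blue_center 0.96 245 241 [ 0.5455 -0.1163  0.0597]
scene pack_blue_center 0.73 244 193 [0.3671 0.0005 0.0478]
scene pack_blue_center 0.64 202 214 [ 0.3747 -0.1445  0.0456]
scene pack_grey_center 0.95 275 226 [ 0.5439 -0.019   0.0594]
scene seat_left 0.66 272 259 [ 0.6472 -0.105   0.0718]
scene seat_right 0.75 272 260 [ 0.6517 -0.1083  0.074 ]
scene press_left 0.66 272 261 [ 0.6544 -0.1103  0.074 ]
scene press_left 0.45 244 239 [ 0.5386 -0.1147  0.0607]
scene press_right 0.71 273 256 [ 0.6324 -0.091   0.0617]
scene mouse 0.88 123 277 [ 0.4541 -0.4155  0.0338]
scene mug 0.81 379 178 [0.5753 0.3323 0.0848]
scene sanitizer 0.79 166 288 [ 0.5911 -0.3629  0.0853]
scene sanitizer 0.73 279 226 [ 0.5509 -0.011   0.0603]
scene stapler 0.9 356 167 [0.4451 0.3724 0.0309]
```

```bash
python3 - <<'E'
import cv2
a=cv2.imread("pics/top0.png"); cv2.imwrite("pics/topc.png",cv2.resize(a[110:310,220:440],None,fx=3,fy=3,interpolation=cv2.INTER_CUBIC)[:600])
E
```

```text
(no output)
```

View pics/top0.png

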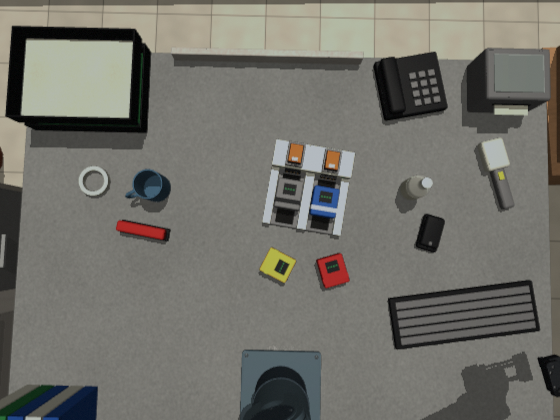

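View pics/topc.png

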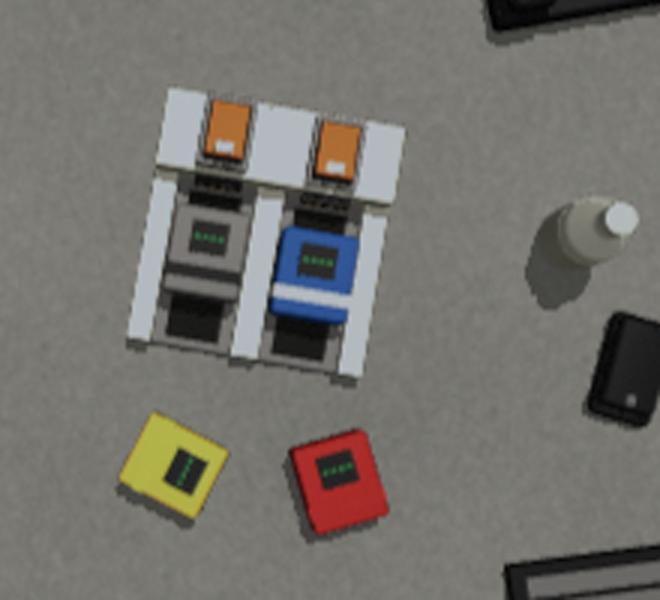

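View pics/scene0.png

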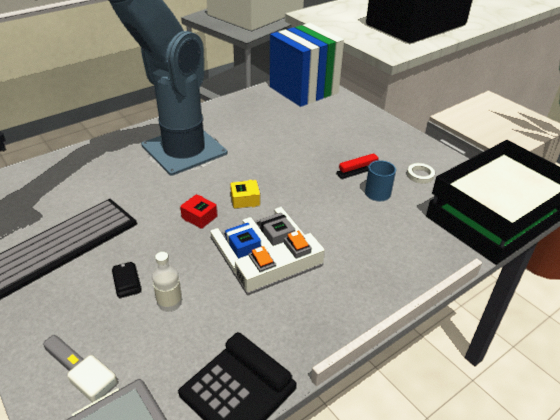

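The scene has four packs: blue in the right bay (top 326,202), grey in the left bay (289,193), and loose yellow (278,263) and red (330,275). The blue one with the white band is the target. Its rocker is the right-hand one at (332,160), with the white mark on its near end.

```bash
cat > fit.py <<'E'
from h import *
np.set_printoptions(precision=4,suppress=True)
def fit(p,tag):
    X=cloud(p); hsv=cv2.cvtColor(p["pixels"],cv2.COLOR_BGR2HSV)
    reg=(p["depth"]>0)&(np.hypot(X[...,0]-.57,X[...,1]+.07)<.18)
    wh=reg&(hsv[...,1]<40)&(hsv[...,2]>130)&(X[...,2]>.025)&(X[...,2]<.07)
    n,l,s,_=cv2.connectedComponentsWithStats(wh.astype(np.uint8)); k=wh
    P=X[k]; r=cv2.minAreaRect((P[:,:2]*1000).astype(np.float32)); print(tag,"rect",r, k.sum())
    hs=P[P[:,2]>.055]; print(" housing rect",cv2.minAreaRect((hs[:,:2]*1000).astype(np.float32)),"z",np.median(hs[:,2]))
    lo=P[(P[:,2]<.04)]; print(" rails z",np.median(lo[:,2]))
    b=reg&(hsv[...,0]>105)&(hsv[...,0]<130)&(hsv[...,1]>120)&(X[...,2]>.052); B=X[b]
    print(" blue top rect",cv2.minAreaRect((B[:,:2]*1000).astype(np.float32)),"z",np.median(B[:,2]))
    o=reg&(hsv[...,0]>3)&(hsv[...,0]<20)&(hsv[...,1]>150)&(X[...,2]>.06)
    for s in (1,-1):
        m=o&((X[...,1]+.10)*s>0) ; O=X[m]
        if len(O): print(" orange",s,cv2.minAreaRect((O[:,:2]*1000).astype(np.float32)),O[:,2].min(),O[:,2].max())
if __name__=="__main__":
    for n in ["top0","scene0"]: fit(dict(np.load(n+".npz")),n)
    p=dict(np.load("top0.npz")); print(p["t"],p["R"],p["K"][0,0]); 
E
python3 fit.py; python3 - <<'E'
from h import *
from scipy.spatial.transform import Rotation as Ro
p=vision.get_image("wrist");o=bot.get_obs(); R=Ro.from_quat(np.roll(o["ee_rot"],-1)).as_matrix()
print(R); print("cam in tool",R.T@(-p["R"].T@p["t"]-o["tcp_pos"])); print(R.T@p["R"].T,p["K"][0,0])
E
```

```text
top0 rect ((558.1406860351562, -64.31411743164062), (219.78616333007812, 229.08274841308594), 81.718994140625) 2611
 housing rect ((586.2071533203125, -68.43329620361328), (219.1559295654297, 172.23486328125), 81.6772689819336) z 0.06288025255183322
 rails z 0.032839491052465336
 blue top rect ((519.385986328125, -108.32186889648438), (67.93531799316406, 80.72334289550781), 81.7415771484375) z 0.06088883493122839
 orange 1 ((644.0518188476562, -25.875640869140625), (33.73461151123047, 50.15574645996094), 81.89424133300781) 0.07916297042149945 0.10214648402615704
 orange -1 ((629.4881591796875, -124.35597229003906), (33.20404815673828, 51.511016845703125), 82.39249420166016) 0.06952636905542714 0.09179557427474248
scene0 rect ((561.3199462890625, -62.12726593017578), (222.55471801757812, 236.13107299804688), 81.9701156616211) 2856
 housing rect ((585.0289306640625, -66.01387023925781), (222.4987030029297, 187.17965698242188), 82.52047729492188) z 0.0607063120899817
 rails z 0.03127458376346849
 blue top rect ((523.0676879882812, -109.59819793701172), (68.8884048461914, 82.06834411621094), 83.09552001953125) z 0.05840611623626764
 orange 1 ((645.183837890625, -24.947742462158203), (34.01589584350586, 53.694183349609375), 83.2992172241211) 0.08029918092259321 0.1019009995512239
 orange -1 ((631.4851684570312, -124.59479522705078), (34.03402328491211, 51.744503021240234), 83.40967559814453) 0.06969009183737186 0.08916965080785716
[0.0007 0.5071 1.2315] [[ 0.0242 -0.9997  0.0002]
 [-0.9967 -0.0242 -0.0778]
 [ 0.0777  0.0017 -0.997 ]] 447.9467403202208
[[ 9.65927537e-01  2.58812654e-01 -6.54472344e-05]
 [ 2.58812654e-01 -9.65927539e-01  3.51313037e-06]
 [-6.23080435e-05 -2.03320018e-05 -9.99999998e-01]]
cam in tool [ 0.08024674 -0.00021734 -0.1459504 ]
[[ 6.92104221e-04 -9.50793546e-01 -3.09824392e-01]
 [ 9.99999520e-01  4.43337532e-04  8.73338030e-04]
 [-6.93007381e-04 -3.09824848e-01  9.50793397e-01]] 309.007867011145
```

Emit:
step_arm --increments '[[[44.4,-42.3,0],[0,0,23.2],1],[[44.4,-42.3,0],[0,0,23.2],1],[[44.4,-42.3,0],[0,0,23.2],1],[[44.4,-42.3,0],[0,0,23.2],1],[[44.4,-42.3,0],[0,0,23.2],1],[[44.4,-42.3,0],[0,0,23.2],1],[[44.4,-42.3,0],[0,0,23.2],1],[[44.4,-42.3,0],[0,0,23.2],1],[[44.4,-42.3,0],[0,0,23.2],1],[[44.4,-42.3,0],[0,0,23.2],1]]'

```text
clock: 2.5
tcp_pos: [0.4888, -0.1019, 0.2391]
ee_rot: [-0.0, 0.997, -0.071, 0.001]
wrist_force: [-0.3, -1.1, -0.1]
gripper_width: 0.007
grip_force: 0.0
```

```bash
python3 - <<'E'
from fit import *
o=bot.get_obs();print(o["tcp_pos"],o["ee_rot"],o["wrist_force"])
p=vision.get_image("wrist"); cv2.imwrite("pics/w1.png",p["pixels"]); np.savez("w1.npz",**{k:p[k] for k in["pixels","depth","K","R","t"]})
fit(p,"wrist")
for t in ["pack_blue_center","press_right","seat_right"]:
    for f in vision.look_for(t,p)[:2]:
        c,r=f["point"][0]*560,f["point"][1]*420; print(t,f["score"],c,r,world(p,c,r))
E
```

```text
[ 0.4888 -0.1019  0.2391] [-0.0001  0.9975 -0.0708  0.0005] [-0.2838 -1.1351 -0.1177]
wrist rect ((557.9393920898438, -62.93170928955078), (220.40872192382812, 230.0125274658203), 81.5728759765625) 22965
 housing rect ((581.0692138671875, -66.04328918457031), (220.74819946289062, 183.370849609375), 81.25345611572266) z 0.061533469386281424
 rails z 0.031930262446758576
 blue top rect ((518.0531616210938, -106.25863647460938), (158.17861938476562, 81.83465576171875), 81.9794921875) z 0.060040521549633685
 orange 1 ((579.5504150390625, -50.52820587158203), (193.86341857910156, 80.42481231689453), 7.980566024780273) 0.0808399074601739 0.33608452662399724
 orange -1 ((562.8217163085938, -144.27871704101562), (83.84825134277344, 184.8326873779297), 87.60464477539062) 0.06990608800330206 0.33873113150801426
pack_blue_center 0.8 205.184 282.28200000000004 [0.3807 0.0106 0.0306]
pack_blue_center 0.79 326.81600000000003 276.61199999999997 [ 0.3753 -0.1447  0.0474]
press_right 0.65 238.67200000000003 101.094 [ 0.5903 -0.0727  0.032 ]
seat_right 0.58 237.49599999999998 101.682 [ 0.5897 -0.0704  0.0318]
```

View pics/w1.png

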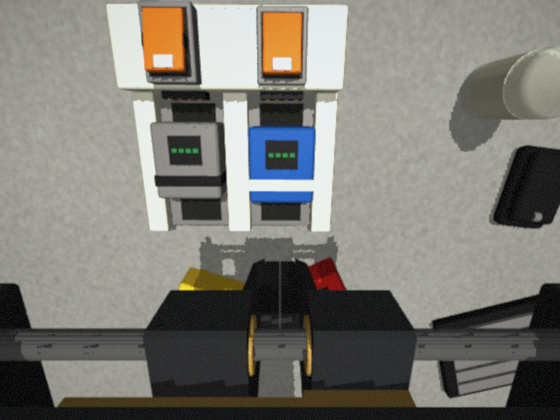

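The blue pack (281,163 in this crop) sits in the right bay with a clear gap to its connector. Its rocker, at (283,45), has the white mark on the near end at (283,71). This confirms the choice.

```bash
python3 - <<'E'
from fit import *
p=dict(np.load("w1.npz"));X=cloud(p);hsv=cv2.cvtColor(p["pixels"],cv2.COLOR_BGR2HSV)
a=np.radians(-8.3);O=np.array([.5928,-.0686]);R=np.array([[np.cos(a),np.sin(a)],[-np.sin(a),np.cos(a)]])
def ch(P): return np.c_[(P[:,:2]-O)@R.T,P[:,2]]*1000
def sl(r0,r1,c0,c1,m):
    k=np.zeros(X.shape[:2],bool);k[r0:r1,c0:c1]=1;return ch(X[k&m])
sat=hsv[...,1]>120
for nm,P in [("blue",sl(115,210,240,322,sat&(X[...,2]>.055)&(X[...,2]<.066))),("orange",sl(0,85,255,310,sat&(X[...,2]>.066))),("mark",sl(64,76,275,291,(hsv[...,1]<60)&(hsv[...,2]>180)&(X[...,2]>.066))),("grey",sl(115,205,145,235,(X[...,2]>.055)&(X[...,2]<.066)))]:
    print(nm,len(P),np.percentile(P,[0,1,50,99,100],axis=0))
P=sl(0,85,255,310,sat&(X[...,2]>.066)); print(np.polyfit(P[:,0],P[:,2],1))
E
```

```text
blue 3245 [[-107.1939  -83.4889   55.5225]
 [-106.3825  -82.8236   56.851 ]
 [ -59.4485  -49.614    59.9287]
 [ -27.6771  -16.5681   61.8645]
 [ -27.5357  -15.8255   62.6388]]
orange 2240 [[-18.1125 -67.476   69.9061]
 [ 18.4688 -66.3893  71.2184]
 [ 45.6489 -48.9423  82.4533]
 [ 69.4893 -31.8914  88.5915]
 [ 70.1053 -31.4883 385.0834]]
mark 96 [[-18.1125 -56.7956  86.0417]
 [-18.1125 -56.7904  86.4453]
 [ 23.644  -49.8049  87.8014]
 [ 26.0797 -43.6708 385.0834]
 [ 26.1798 -43.664  385.0834]]
grey 5086 [[-103.1724   14.7515   55.0384]
 [-102.232    15.4823   56.1226]
 [ -60.8408   49.132    59.9751]
 [ -23.2974   83.4866   61.9167]
 [ -23.0702   85.9657   63.3257]]
[ -0.4879 105.228 ]
```

Emit:
step_arm --increments '[[[-3.0,0.1,0],[0,0,0],1],[[-3.0,0.1,5],[0,0,0],1],[[-3.0,0.1,10],[0,0,0],1],[[-3.0,0.1,15],[0,0,0],1],[[-3.0,0.1,19],[0,0,0],1],[[-3.0,0.1,21],[0,0,0],1],[[-3.0,0.1,21.2],[0,0,0],1],[[-3.0,0.1,21.2],[0,0,0],1],[[-3.0,0.1,21.2],[0,0,0],1]]'

```text
clock: 3.82
tcp_pos: [0.4585, -0.1016, 0.0278]
ee_rot: [0.0, 0.997, -0.072, 0.001]
wrist_force: [-0.3, 0.2, -0.3]
gripper_width: 0.004
grip_force: 0.0
```

Emit:
step_arm --increments '[[[0.5,-0.2,0],[0,0,0],1],[[0.9,-0.2,0],[0,0,0],1],[[1.2,-0.2,0],[0,0,0],1],[[1.5,-0.2,0],[0,0,0],1],[[1.8,-0.2,0],[0,0,0],1],[[2.1,-0.2,0],[0,0,0],1],[[2.4,-0.2,0],[0,0,0],1],[[2.7,-0.2,0],[0,0,0],1],[[3.0,-0.2,0],[0,0,0],1],[[3.2,-0.2,0],[0,0,0],1]]'

```text
clock: 5.08
tcp_pos: [0.4899, -0.1037, 0.0267]
ee_rot: [-0.0, 0.997, -0.072, 0.0]
wrist_force: [-0.7, 0.4, 0.4]
gripper_width: 0.002
grip_force: 0.5
```

Emit:
step_arm --increments '[[[0.2,0,0],[0,0,0],1],[[0.4,0,0],[0,0,0],1],[[0.5,0,0],[0,0,0],1],[[0.5,0,0],[0,0,0],1]]'

```text
clock: 5.58
tcp_pos: [0.4949, -0.1044, 0.0268]
ee_rot: [0.0, 0.997, -0.071, 0.0]
wrist_force: [-0.2, 0.9, 0.8]
gripper_width: 0.008
grip_force: 0.1
```

Emit:
step_arm --increments '[[[0.1,0,0],[0,0,0],1],[[0.2,0,0],[0,0,0],1],[[0.3,0,0],[0,0,0],1]]'

```text
clock: 5.95
tcp_pos: [0.4963, -0.1046, 0.0264]
ee_rot: [-0.0, 0.997, -0.071, -0.001]
wrist_force: [-5.7, 1.2, 3.7]
gripper_width: 0.003
grip_force: 3.0
```

```bash
cat > pk.py <<'E'
from fit import *
a=np.radians(-8.3);O=np.array([.5928,-.0686]);R=np.array([[np.cos(a),np.sin(a)],[-np.sin(a),np.cos(a)]])
o=bot.get_obs();f=o["wrist_force"]
print("t",o["clock"],"tcp ch",R@(o["tcp_pos"][:2]-O)*1000,"z",o["tcp_pos"][2]*1000,"F ch",R@f[:2],f[2])
for cam in ["wrist","scene"]:
    p=vision.get_image(cam);X=cloud(p);hsv=cv2.cvtColor(p["pixels"],cv2.COLOR_BGR2HSV)
    C=np.concatenate([((X[...,:2]-O)@R.T),X[...,2:]],-1)*1000
    k=(hsv[...,1]>120)&(hsv[...,0]>100)&(hsv[...,0]<130)&(abs(C[...,1]+50)<45)&(abs(C[...,2]-60)<5)&(C[...,0]<10)&(C[...,0]>-150)
    if k.sum()>20: print(cam,"blue x range",np.percentile(C[k][:,0],[1,99]),k.sum())
    k=(hsv[...,1]>120)&(hsv[...,0]<22)&(abs(C[...,1]+50)<25)&(C[...,2]>64)&(C[...,2]<110)&(C[...,0]>0)&(C[...,0]<90)
    if k.sum()>20: print(cam,"paddle slope",np.polyfit(C[k][:,0],C[k][:,2],1),k.sum())
    cv2.imwrite("pics/last_%s.png"%cam,p["pixels"])
E
python3 pk.py
```

```text
t 5.95 tcp ch [-90.3042 -49.5384] z 26.431185332480393 F ch [-5.7964  0.4007] 3.7123737159230847
wrist blue x range [-77.8715  -0.6715] 23903
scene blue x range [-79.9606   0.9745] 352
scene paddle slope [-0.1632 88.903 ] 234
```

Emit:
step_arm --increments '[[[0.1,0,0],[0,0,0],1],[[0.1,0,0],[0,0,0],1]]'

```text
clock: 6.3
tcp_pos: [0.4965, -0.1046, 0.0263]
ee_rot: [-0.0, 0.997, -0.071, -0.002]
wrist_force: [-5.7, 2.4, 2.9]
gripper_width: 0.006
grip_force: 3.3
```

Emit:
step_arm --increments '[[[0.1,0,0],[0,0,0],1],[[0.2,0,0],[0,0,0],1],[[0.2,0,0],[0,0,0],1]]'

```text
clock: 6.68
tcp_pos: [0.497, -0.1047, 0.026]
ee_rot: [-0.0, 0.997, -0.071, -0.004]
wrist_force: [-10.3, 1.5, 5.8]
gripper_width: 0.009
grip_force: 4.9
```

Emit:
step_arm --increments '[[[0.1,0,0],[0,0,0],1],[[0.1,0,0],[0,0,0],1],[[0.1,0,0],[0,0,0],1]]'

```text
clock: 7.05
tcp_pos: [0.4972, -0.1048, 0.0258]
ee_rot: [-0.0, 0.997, -0.071, -0.004]
wrist_force: [-10.9, 2.5, 5.9]
gripper_width: 0.003
grip_force: 5.7
```

Emit:
step_arm --increments '[[[0.05,0,0],[0,0,0],1],[[0.05,0,0],[0,0,0],1],[[0.05,0,0],[0,0,0],1],[[0.05,0,0],[0,0,0],1],[[0.05,0,0],[0,0,0],1],[[0.05,0,0],[0,0,0],1]]'

```text
clock: 7.8
tcp_pos: [0.4972, -0.1048, 0.0257]
ee_rot: [-0.0, 0.997, -0.072, -0.005]
wrist_force: [-11.9, 2.2, 6.0]
gripper_width: 0.003
grip_force: 6.2
```

```bash
python3 pk.py
```

```text
t 7.8 tcp ch [-89.3637 -49.6062] z 25.738507105070934 F ch [-12.1192   0.4591] 5.974784762483458
wrist blue x range [-76.2668   0.4375] 24205
wrist paddle slope [ -3.5058 147.3125] 129
scene blue x range [-78.6142   1.7464] 340
scene paddle slope [-0.1784 89.6872] 237
```

Emit:
step_arm --increments '[[[0,0,0],[0,0,0],1],[[0,0,0],[0,0,0],1],[[-0.15,0,0],[0,0,0],1],[[-0.3,0,0],[0,0,0],1],[[-0.45,0,0],[0,0,0],1],[[-0.6,0,0],[0,0,0],1],[[-0.75,0,0],[0,0,0],1],[[-0.9,0,0],[0,0,0],1],[[-1.2,0,0],[0,0,0],1],[[-1.5,0,0],[0,0,0],1]]'

```text
clock: 9.15
tcp_pos: [0.4874, -0.1033, 0.0269]
ee_rot: [0.0, 0.997, -0.071, 0.0]
wrist_force: [1.0, 0.9, -0.6]
gripper_width: 0.007
grip_force: 0.0
```

```bash
python3 pk.py
```

```text
t 9.15 tcp ch [-99.2578 -49.536 ] z 26.87233241388816 F ch [0.8737 1.016 ] -0.6215300962784313
wrist blue x range [-78.2509  -1.2532] 25222
scene blue x range [-77.4309   1.2957] 337
scene paddle slope [-0.155  88.4736] 232
```

Pack is home and was held at 12 N for over 0.5 s. Next is the rocker.

Emit:
step_arm --increments '[[[0,0,-5],[0,0,0],1],[[0,0,-10],[0,0,0],1],[[3,0,-12],[0,0,0],1],[[8,0,-12],[0,0,0],1],[[12.4,0,-12],[0,0,0],1],[[12.4,0,-12],[0,0,0],1],[[12.4,0,-9],[0,0,0],1],[[12.4,0,-8],[0,0,0],1],[[12.4,0,-8],[0,0,0],1]]'

```text
clock: 10.38
tcp_pos: [0.6089, -0.1208, 0.1062]
ee_rot: [-0.0, 0.997, -0.071, -0.001]
wrist_force: [-0.2, -0.3, 1.3]
gripper_width: 0.003
grip_force: 0.0
```

```bash
python3 pk.py; python3 -c "
import cv2
a=cv2.imread('pics/last_scene.png');cv2.imwrite('pics/sc.png',cv2.resize(a[170:300,190:350],None,fx=4,fy=4,interpolation=cv2.INTER_CUBIC))"
```

```text
t 10.375 tcp ch [ 23.4311 -49.3714] z 106.19885959457467 F ch [-0.1972 -0.2851] 1.3090113590738526
wrist blue x range [-78.3901  -0.3326] 638
wrist paddle slope [-0.2336 93.5632] 4321
scene blue x range [-54.6296   1.6278] 194
scene paddle slope [-0.1554 88.2617] 238
```

View pics/sc.png

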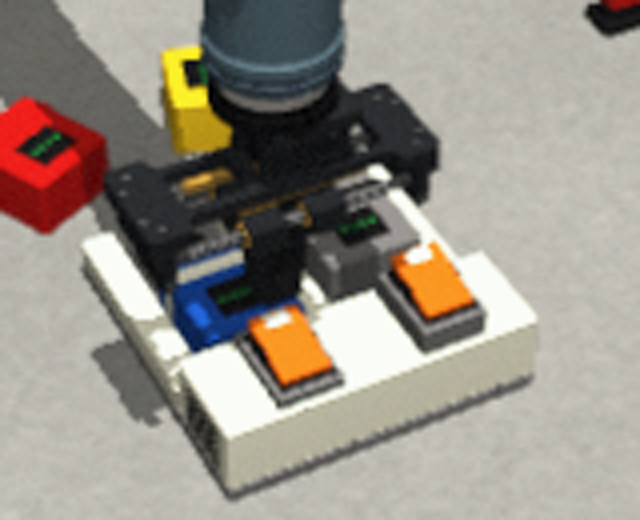

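The shut fingers hover above the white-marked end of the blue pack's rocker (crop 275,315), and the grey switch is clear. I'll feel downwards.

Emit:
step_arm --increments '[[[0,0,0.6],[0,0,0],1],[[0,0,1.1],[0,0,0],1],[[0,0,1.4],[0,0,0],1],[[0,0,1.4],[0,0,0],1]]'

```text
clock: 10.98
tcp_pos: [0.6098, -0.1209, 0.0924]
ee_rot: [-0.0, 0.997, -0.072, -0.0]
wrist_force: [0.4, -0.7, 0.4]
gripper_width: 0.007
grip_force: 0.0
```

Emit:
step_arm --increments '[[[0,0,0.15],[0,0,0],1],[[0,0,0.3],[0,0,0],1],[[0,0,0.3],[0,0,0],1]]'

```text
clock: 11.35
tcp_pos: [0.6099, -0.1209, 0.0896]
ee_rot: [-0.0, 0.997, -0.071, -0.0]
wrist_force: [0.3, -0.6, 0.4]
gripper_width: 0.002
grip_force: 0.0
```

Emit:
step_arm --increments '[[[0,0,0.15],[0,0,0],1],[[0,0,0.2],[0,0,0],1],[[0,0,0.2],[0,0,0],1]]'

```text
clock: 11.72
tcp_pos: [0.6102, -0.121, 0.088]
ee_rot: [0.0, 0.997, -0.071, 0.0]
wrist_force: [-1.7, 0.4, 4.3]
gripper_width: 0.005
grip_force: 2.0
```

Emit:
step_arm --increments '[[[0,0,0.1],[0,0,0],1],[[0,0,0.2],[0,0,0],1],[[0,0,0.2],[0,0,0],1]]'

```text
clock: 12.1
tcp_pos: [0.6095, -0.1209, 0.0857]
ee_rot: [-0.0, 0.997, -0.071, -0.0]
wrist_force: [-1.7, 0.3, 5.2]
gripper_width: 0.005
grip_force: 2.3
```

Emit:
step_arm --increments '[[[0,0,0.1],[0,0,0],1],[[0,0,0.2],[0,0,0],1],[[0,0,0.2],[0,0,0],1]]'

```text
clock: 12.48
tcp_pos: [0.6101, -0.121, 0.0834]
ee_rot: [-0.0, 0.997, -0.071, 0.0]
wrist_force: [0.1, -0.3, 0.1]
gripper_width: 0.002
grip_force: 0.0
```

Snapped over: the force dropped to zero. I'll follow it down to its stop.

Emit:
step_arm --increments '[[[0,0,0.1],[0,0,0],1],[[0,0,0.2],[0,0,0],1],[[0,0,0.2],[0,0,0],1]]'

```text
clock: 12.85
tcp_pos: [0.6102, -0.121, 0.0818]
ee_rot: [0.0, 0.997, -0.071, 0.0]
wrist_force: [-0.4, -0.0, 1.0]
gripper_width: 0.008
grip_force: 0.6
```

Emit:
step_arm --increments '[[[0,0,0.1],[0,0,0],1],[[0,0,0.1],[0,0,0],1]]'

```text
clock: 13.1
tcp_pos: [0.6103, -0.121, 0.0811]
ee_rot: [0.0, 0.997, -0.071, 0.0]
wrist_force: [-1.3, 0.3, 4.7]
gripper_width: 0.004
grip_force: 2.5
```

Emit:
step_arm --increments '[[[0,0,0.1],[0,0,0],1],[[0,0,0.15],[0,0,0],1],[[0,0,0.15],[0,0,0],1]]'

```text
clock: 13.48
tcp_pos: [0.6103, -0.121, 0.0802]
ee_rot: [0.0, 0.997, -0.072, 0.0]
wrist_force: [-2.9, -0.0, 11.0]
gripper_width: 0.005
grip_force: 5.2
```

Emit:
step_arm --increments '[[[0,0,0.02],[0,0,0],1],[[0,0,0.02],[0,0,0],1],[[0,0,0.02],[0,0,0],1],[[0,0,0.02],[0,0,0],1],[[0,0,0.02],[0,0,0],1],[[0,0,0.02],[0,0,0],1],[[0,0,0.02],[0,0,0],1],[[0,0,0.02],[0,0,0],1],[[0,0,0.02],[0,0,0],1],[[0,0,0.02],[0,0,0],1]]'

```text
clock: 14.72
tcp_pos: [0.6103, -0.121, 0.0801]
ee_rot: [0.0, 0.997, -0.072, 0.0]
wrist_force: [-3.3, 1.1, 10.1]
gripper_width: 0.001
grip_force: 5.5
```

Emit:
step_arm --increments '[[[0,0,0],[0,0,0],1],[[0,0,0],[0,0,0],1],[[0,0,-0.3],[0,0,0],1],[[0,0,-1],[0,0,0],1],[[0,0,-4],[0,0,0],1],[[-3,0,-9],[0,0,0],1],[[-8,0,-13],[0,0,0],1],[[-12,0,-15],[0,0,0],1],[[-12,0,-15],[0,0,0],1],[[-12,0,-15],[0,0,0],1]]'

```text
clock: 15.98
tcp_pos: [0.4918, -0.1039, 0.2289]
ee_rot: [0.0, 0.997, -0.071, 0.0]
wrist_force: [0.3, 0.4, -0.1]
gripper_width: 0.001
grip_force: 0.0
```

```bash
python3 pk.py
```

```text
t 15.975 tcp ch [-94.7912 -49.5491] z 228.92781832784743 F ch [0.2174 0.4013] -0.1176902723495273
wrist blue x range [-80.0898  -0.9617] 3577
wrist paddle slope [ 0.2114 73.7353] 2521
scene blue x range [-77.2815   1.219 ] 362
scene paddle slope [ 0.1587 74.2585] 192
```

View pics/last_wrist.png

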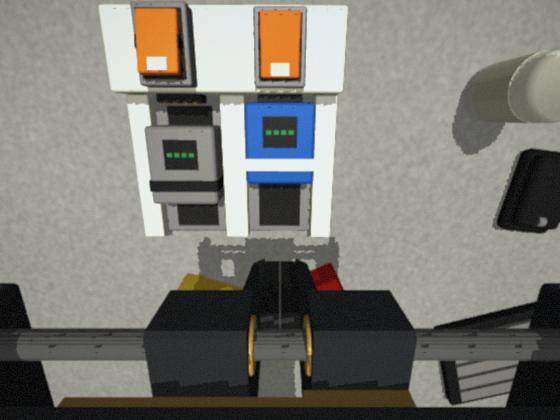

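The rocker now tilts the other way (paddle slope −0.2 → +0.2), so it is on. The blue pack at (280,143) is home, and the grey pack and its switch are unchanged. The last hold read only 10–11 N, so I'll press the rocker again closer to 12 N.

Emit:
step_arm --increments '[[[5,0,3],[0,0,0],1],[[9,0,5],[0,0,0],1],[[12,0,8],[0,0,0],1],[[12,0,12],[0,0,0],1],[[12,0,14],[0,0,0],1],[[12,0,14.4],[0,0,0],1],[[12,0,14.6],[0,0,0],1],[[12,0,14.8],[0,0,0],1],[[12,0,14.9],[0,0,0],1],[[12,0,14.9],[0,0,0],1]]'

```text
clock: 17.32
tcp_pos: [0.6109, -0.1211, 0.0812]
ee_rot: [0.0, 0.997, -0.072, 0.001]
wrist_force: [-0.1, -1.0, 5.3]
gripper_width: 0.005
grip_force: 2.5
```

Emit:
step_arm --increments '[[[0,0,0.07],[0,0,0],1],[[0,0,0.13],[0,0,0],1],[[0,0,0.13],[0,0,0],1]]'

```text
clock: 17.7
tcp_pos: [0.611, -0.1211, 0.0803]
ee_rot: [0.0, 0.997, -0.072, 0.001]
wrist_force: [-2.4, 0.4, 10.7]
gripper_width: 0.005
grip_force: 5.1
```

Emit:
step_arm --increments '[[[0,0,0.03],[0,0,0],1],[[0,0,0.03],[0,0,0],1],[[0,0,0.03],[0,0,0],1]]'

```text
clock: 18.08
tcp_pos: [0.611, -0.1211, 0.0801]
ee_rot: [0.0, 0.997, -0.072, 0.001]
wrist_force: [-1.6, 0.5, 11.3]
gripper_width: 0.004
grip_force: 5.6
```

Emit:
step_arm --increments '[[[0,0,0],[0,0,0],1],[[0,0,0],[0,0,0],1],[[0,0,0],[0,0,0],1],[[0,0,0],[0,0,0],1],[[0,0,0],[0,0,0],1],[[0,0,0],[0,0,0],1],[[0,0,0],[0,0,0],1],[[0,0,0],[0,0,0],1],[[0,0,0],[0,0,0],1],[[0,0,0],[0,0,0],1]]'

```text
clock: 19.32
tcp_pos: [0.611, -0.1212, 0.0801]
ee_rot: [0.0, 0.997, -0.072, 0.001]
wrist_force: [-1.2, 0.6, 10.7]
gripper_width: 0.007
grip_force: 5.6
```

Emit:
step_arm --increments '[[[0,0,-0.3],[0,0,0],1],[[0,0,-1],[0,0,0],1],[[0,0,-4],[0,0,0],1],[[-3,0,-9],[0,0,0],1],[[-8,0,-13],[0,0,0],1],[[-12,0,-15],[0,0,0],1],[[-12,0,-15],[0,0,0],1],[[-12,0,-15],[0,0,0],1]]'

```text
clock: 20.32
tcp_pos: [0.4917, -0.1039, 0.2283]
ee_rot: [0.0, 0.997, -0.071, 0.0]
wrist_force: [0.8, -0.4, -0.5]
gripper_width: 0.0
grip_force: 0.0
```

```bash
python3 pk.py; python3 -c "
from plant import bot
print(bot.finish_job())"
```

```text
t 20.325 tcp ch [-94.8996 -49.5297] z 228.32398590840464 F ch [ 0.8222 -0.3125] -0.4711274134037079
wrist blue x range [-80.0544  -1.1116] 3589
wrist paddle slope [ 0.2166 73.5852] 2527
scene blue x range [-76.672    1.4542] 360
scene paddle slope [ 0.1597 74.1198] 192
the job is handed in; nothing more can be done
None
```

The blue pack is home and was leaned on at about 12 N for over 0.5 s; its bay was then switched on and the rocker held down for over a second, twice, at a measured 10–11 N, a little under the 12 N asked; job handed in at 20.3 s, result not reported.

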